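# Load a bearing block into a leaf drill jig and close the leaf

## Robot

A 6-joint arm with a two-finger parallel gripper is mounted at the origin on the work surface. World frame = base frame: x ahead of the robot, y to its left, z up, the work surface at z = 0. Lengths are in mm, angles in rad, forces in N, time in s.
With the tool pointing down it reaches from about 350 to 925 mm from the base axis. Payload 6.4 kg.
Tool frame: the origin (TCP) lies midway between the tips of the shut fingers; the grasp point (between the pads) lies 19 mm behind it; z points along the fingers, y is the line along which they close (so a half turn about z gives the same grasp; the last joint's range is limited). The gripper opens to 85 mm and grips with 20 to 120 N. Pads are 22 mm wide; open, the fingers measure 114 mm over their backs; the gripper's body (76 mm by 85 mm) begins 54 mm behind the grasp point. The pads swing forward as they close: fully open they stand 13 mm farther back than shut.
Start: joints at [1.147, 0.245, 1.558, -0, 1.339, -0.174], TCP at [160.683, 629.837, 231.29] pointing down, gripper open.
Joint ranges: [-3.13, 3.13], [-1.02, 2.26], [0.13, 2.54], [-0.95, 4.09], [0.21, 2.88], [-2.74, 2.74]. Speed limits (rad/s): [2.57, 2.57, 3.14, 3.14, 3.14, 3.14].

## Interface

Orientations are given as a unit quaternion [w, x, y, z].
In Python, from station import * gives the robot as it stands.
- The arm moves only by the tool step_arm, never from a script. Its argument "plan" is a list of rows, each a list of 5 numbers: the opening in per cent of the stroke, from 0 (shut) to 100 (fully open), then the shift along the world's x, y, z in cm, then the turn about the world's z in rad. In form: [[hand, tx, ty, tz, turn], ...]. A call has exactly 10 rows; each row is the pose to reach, as a shift and turn from the pose commanded when the call began; what a row does not reach only later rows make up. A row lasts 1/10 s, in which the tool goes at most 50 mm and 8.59 degrees, less where a joint would pass 70% of its speed; a pose out of reach is approached as far as the arm can. A call with a gripper value outside its range is refused whole. The fingers move at their own pace and stop on an object; "force" is the grip in N (left out, the last holds). Time passes only in rows, so rows that repeat a pose let the fingers close, or fill a call up. It gives the time, the measured TCP pose, the force, the opening and the grip force at its end, in the units of the state.
- read_state(): the state, without advancing time (a new reading comes with each control period).
- get_image(name): name is "side" or "top"; returns a dict with "color" (384x512x3 uint8, red, green, blue), "depth" (384x512 float32, mm along the optical axis (not along the pixel's ray), 0 where there is no reading), "intrinsics" (3x3 intrinsics, pixels), "R" (3x3) and "t" (3): a world point X has camera coordinates R X + t. Camera axes: x right, y down, z forward; pixel columns grow to the right and rows downward; lengths in mm; the calibration is good to about 2 mm. A picture is of the moment at which its call begins.
- close_job(): hands the job in; it is judged then, once.
The state is a dict: "time": time; "q": joint angles; "joint_vel": joint speeds; "effort": joint torques, N m; "tcp_pos": TCP position; "tcp_rot": TCP orientation; "wrist_force": force on the tool from outside, world axes, zero at the start; "moment": the same for the moment, N m; "grip_width": finger opening in mm; "grip_force": force on a finger pad.
Only numpy, scipy, OpenCV 4.12 (cv2) and the standard library are available. Lean on these libraries where they do the work, as an engineer would, in place of code of your own. Each camera call takes 0.05 s, during which the arm holds its last target. There are 200 camera calls.

## Task

Load the drill jig: take the bearing block off the bench and set it on the jig's slanting seat so that its two foot holes go over the two locating pins and the foot lies flat on the pads. Then swing the leaf over from its back stop and lower it gently, without letting it drop, until it lies on its rest post, and let go. Leave the oil bottle, the drill stand and the brush where they are.

Things in the scene. Friction and masses are not known exactly. Their poses are not given: they have to be found in the camera images.
- block: Loose aluminium bearing block, 0.25-0.4 kg, upright on the bench. Foot 38 (x) x 130 (y) x 12 (z) mm with 14 mm through holes at y = +-50. Housing in the middle, 38 (x) x 48 (y): flat sides y = +-24 from z = 12 to 30, then a half-round top about z = 30, up to z = 54. Bore along x, liner 2 mm proud of both ends. Same both ways round. Origin: centre of the foot's underside, z up.
- jig: Fixed steel drill jig on a green tilting table at 30 degrees. Origin: middle of its seat, midway between the pins, level with the tops of the rest pads (115 mm above the bench). x up the slope, away from the robot; y level, along the pins; z square to the seat, 30 degrees from vertical. A seated block has its origin here, z along z and y along y (either way round). Base plate 6 mm below the pads.
- jig_pin (a point): Foot of one of the two locating pins, at y = +50 mm of the jig's frame, level with the rest pad (34 x 30 mm) round it; the other pin is at y = -50. Pins 11 mm in diameter and 11 mm high, the upper 5 mm tapering to 5 mm diameter: lower than the block's foot is thick. Axes as the jig's.
- leaf_hinge (a point): Point on the leaf's hinge axis midway between its two lugs: at x = 62, z = 64 mm of the jig's frame, the axis along the jig's y. The lugs stand at jig x = 50 to 74, y = +-23 to 34, up to z = 76 mm. Axes of the leaf: y as the jig's, -x from hinge to free end, z square to the leaf (as the jig's when closed).
- leaf_bar (a point): Centre of the cross bar through the leaf's free end: round steel, 12 mm in diameter, 130 mm long (65 each side, 16 mm end caps), parallel to the hinge axis and 137 mm from it. The leaf itself is 44 mm wide, 12 thick, so 40 mm of bar stands free on each side. Closed, it lies at x = -75, z = 64 mm of the jig's frame. A bush stands 20 mm up from the leaf, 62 mm from the hinge.
- rest_post (a point): Centre of the top of the leaf's rest post (its stop when closed), an 18 mm square upright at x = -54, y = 0, z = 58 mm of the jig's frame. Axes as the jig's.
- leaf (a joint): Angle of the jig's leaf, rad: 0 = closed, lying on the rest post, parallel to the seat; grows as it opens; about 2.09 = upright; 2.70 = leaning back on its back stop, where it starts. The hinge is nearly free: off the stops the leaf falls by its own weight, 0.4 to 0.75 kg, centre of mass half way to the bar: at most 4 N to hold at the bar.
- oil_bottle: Bystander: white oil bottle, 60 mm in diameter, 170 mm tall, upright. Origin: centre of its underside.
- drill_stand: Bystander: wooden block 120 x 70 x 30 mm holding upright twist drills up to 100 mm above the bench. Origin: centre of its underside.
- bench_brush: Bystander: hand brush 240 mm long lying on the bench.
There are look-alikes about, which are no part of the job. What is shaped like the block but purple is not meant.

How it is judged:
By the outcome, as a careful person would: the job done as asked, in the order asked, and still so for the second after the job is handed in, with the robot touching nothing.
It also fails if it takes over 72 s, if anything falls off the work surface, if the arm or the gripper's body presses on something with over 40 N, if the wrist force passes 120 N, or if a joint passes its speed limit or range.

## Working session

There is one attempt and no reset: what is moved stays moved. The work goes in short steps, Python scripts to look and compute and a tool call to move; the robot and the scene stay as the last step left them, time stands still between calls to the robot, and variables do not carry over. Pictures are saved under pics/ and viewed, at most 10 in all, crops included, and the job is handed in when it is done.

Besides the shell and the picture viewer there is one more tool, called after ">>>" by a JSON object that holds its "api" and its "payload", one argument or row to a line. step_arm: Moves the arm, as the interface text tells. Its arguments: {"type":"object","properties":{"plan":{"type":"array"},"force":{"type":"number"}},"required":["plan"]}

```bash
mkdir -p pics; ls; python3 - <<'E'
from station import *
import cv2,numpy as np
s=read_state();print(s)
ims=[]
for n in("side","top"):
    d=get_image(n);np.savez(f"{n}0.npz",**d);cv2.imwrite(f"pics/{n}0.png",d["color"][:,:,::-1]);print(n,d["intrinsics"],d["R"],d["t"])
E
```

```text
pics
{'time': 0.0, 'q': array([ 1.14688278e+00,  2.45817425e-01,  1.55902693e+00,  3.13585239e-05,
        1.33867801e+00, -1.74063279e-01]), 'joint_vel': array([-1.93667846e-04,  1.67045624e-03,  4.72854976e-05, -1.49287437e-03,
        1.45740097e-03, -1.38165208e-04]), 'effort': array([-2.13735148e-03, -4.29499233e+01, -3.26131189e+01, -2.05801643e-04,
        5.35728992e-03,  1.27291977e-05]), 'tcp_pos': array([160.44942695, 629.31156454, 230.17122673]), 'tcp_rot': array([-2.98779542e-04,  1.24603986e-01,  9.92206085e-01, -9.17554048e-04]), 'wrist_force': array([-0.20334997, -0.48202494,  0.12759496]), 'moment': array([-0.01490225, -0.01759045,  0.03862544]), 'grip_force': 0.0, 'grip_width': 85.35695698473393}
side [[401.55214235   0.         259.64720701]
 [  0.         401.55214235 193.77631221]
 [  0.           0.           1.        ]] [[ 0.99776478 -0.06659765  0.00549455]
 [-0.04155927 -0.68281875 -0.72940482]
 [ 0.05232843  0.72754609 -0.68406025]] [-616.92490203  121.21214124 1476.69480875]
top [[438.09338335   0.         257.75735147]
 [  0.         438.09338335 188.90847567]
 [  0.           0.           1.        ]] [[-1.27134689e-03 -9.99999005e-01 -6.11253566e-04]
 [-9.81250125e-01  1.36531989e-03 -1.92733829e-01]
 [ 1.92734472e-01  3.54761083e-04 -9.81250884e-01]] [  21.66505789  646.00266771 1401.80232695]
```

View pics/side0.png

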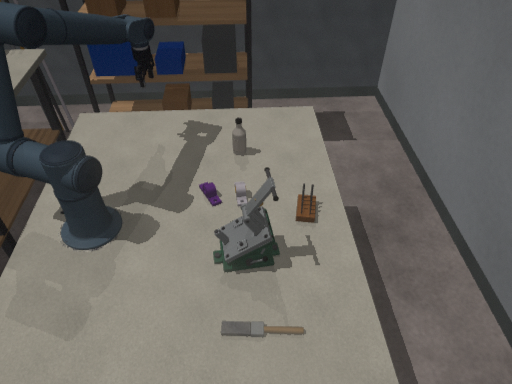

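View pics/top0.png

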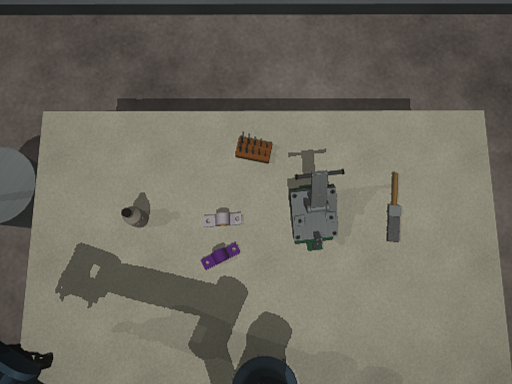

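Candidates: silver block at top (223,218), purple block at top (220,256), which is the look-alike, and the jig parts at about (315,210). The description fits the silver one, so I'll check it in a crop.

```bash
cat > h.py <<'E'
import numpy as np,cv2
from scipy.spatial.transform import Rotation as Rot
def load(n):return dict(np.load(n+".npz"))
def cloud(d):
    v,u=np.mgrid[:384,:512];z=d["depth"];K=d["intrinsics"]
    c=np.stack([(u-K[0,2])*z/K[0,0],(v-K[1,2])*z/K[1,1],z],-1)
    return (c-d["t"])@d["R"]          # R^T (c-t)
def ray(d,u,v,h):
    K=d["intrinsics"];r=d["R"].T@np.array([(u-K[0,2])/K[0,0],(v-K[1,2])/K[1,1],1]);o=-d["R"].T@d["t"]
    return o+r*(h-o[2])/r[2]
def proj(d,X):
    c=np.asarray(X)@d["R"].T+d["t"];p=c@d["intrinsics"].T;return p[...,:2]/p[...,2:]
E
python3 - <<'E'
from h import *
t,s=load("top0"),load("side0")
a=cv2.resize(t["color"][190:280,180:280],None,fx=4,fy=4,interpolation=2)
b=cv2.resize(t["color"][140:260,275:355],None,fx=5,fy=5,interpolation=2)
c=cv2.resize(s["color"][160:280,200:290],None,fx=4,fy=4,interpolation=2)[:,:]
im=np.zeros((600,800,3),np.uint8);im[:360,:400]=a;im[:600,400:800]=b
cv2.imwrite("pics/crop1.png",im[:,:,::-1]);cv2.imwrite("pics/crop2.png",cv2.resize(s["color"][150:280,190:300],None,fx=4.6,fy=4.6,interpolation=2)[:,:,::-1])
# gripper cloud in the tool frame
R=Rot.from_quat([.124604,.992206,-.000918,-.0003]).as_matrix()
for n,d in(("side",s),("top",t)):
    P=cloud(d)[d["depth"]>0];L=(P-[160.4,629.3,230.2])@R
    for z0 in range(-140,10,10):
        m=(abs(L[:,2]-z0-5)<5)&(abs(L[:,:2]).max(1)<80)
        if m.sum()>3:print(n,z0,m.sum(),L[m].min(0).round()[:2],L[m].max(0).round()[:2])
# block height pts
P=cloud(t)
hsv=cv2.cvtColor(t["color"],cv2.COLOR_RGB2HSV)
m=(P[...,2]>6)&(P[...,2]<70);m[:205]=0;m[232:]=0;m[:,:195]=0;m[:,250:]=0
q=P[m];print(len(q),q.min(0),q.max(0))
f=m&(P[...,2]<18);f=np.argwhere(f)[:,::-1].astype(np.float32)
w=np.array([ray(t,u,v,12)[:2] for u,v in f],np.float32);print("foot rect",cv2.minAreaRect(w),w.mean(0))
E
```

```text
side -140 41 [-37. -41.] [27. -0.]
side -130 16 [-21. -70.] [ 11. -22.]
side -120 43 [-14. -74.] [11. 71.]
side -110 49 [-21. -78.] [19. 69.]
side -100 42 [-20. -75.] [11. 67.]
side -90 46 [-21. -77.] [12. 71.]
side -80 40 [-16. -77.] [10. 69.]
side -70 29 [-15. -78.] [12. 67.]
side -60 17 [-11. -66.] [ 8. 49.]
side -50 22 [-13. -58.] [ 9. 50.]
side -40 19 [-13. -58.] [11. 49.]
side -30 27 [-12. -58.] [11. 51.]
side -20 8 [-10. -52.] [ 9. 47.]
top -140 24 [-38. -33.] [-17.   1.]
top -130 8 [-35. -66.] [ -4. -10.]
top -120 59 [-14. -69.] [  2. -25.]
top -110 49 [-20. -69.] [  9. -16.]
top -100 48 [-20. -72.] [11. -9.]
top -90 54 [-19. -72.] [ 12. -18.]
top -80 43 [-17. -75.] [ 12. -29.]
top -70 42 [-14. -74.] [ 10. -41.]
top -50 5 [-12. -52.] [ -8. -41.]
top -40 7 [-12. -54.] [-7. 43.]
top -30 16 [-12. -55.] [-4. 51.]
top -20 7 [-11. -48.] [-5. 48.]
460 [510.95152521  54.30224426   6.0356329 ] [600.74113593 237.31463148  59.51323082]
foot rect ((555.1398315429688, 145.40673828125), (182.49801635742188, 89.38043212890625), 89.921630859375) [551.465   141.01059]
```

View pics/crop1.png

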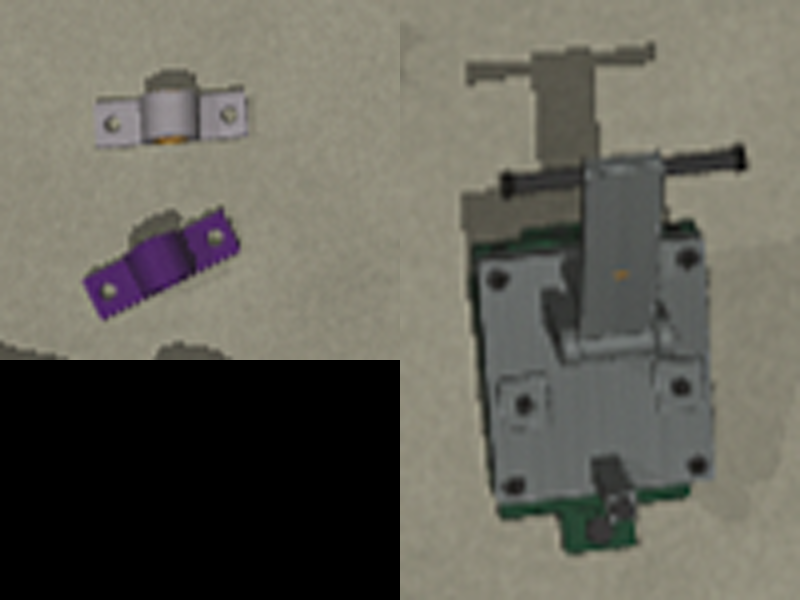

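View pics/crop2.png

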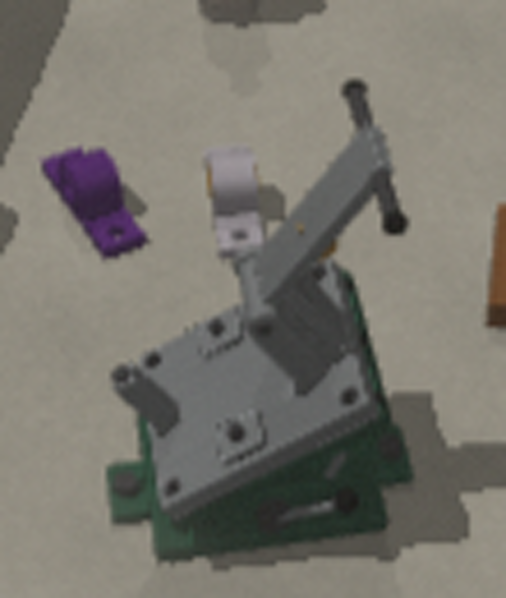

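The crops show the silver block with holes at top (207.6,220.4) and (236.9,218.4). Purple is at (220,256) and rejected. Jig pins are at top (299.4,220.4) and (330.8,217.0), and side (240.9,243.5) and (236.8,220.7). The leaf leans back, with bar caps at top (296,176.4) and (342.8,171).

```bash
cat >> h.py <<'E'
def tri(t,s,a,b):
    A=[];B=[]
    for d,(u,v) in((t,a),(s,b)):
        r=ray(d,u,v,0);o=-d["R"].T@d["t"];k=(r-o)/np.linalg.norm(r-o);M=np.eye(3)-np.outer(k,k);A.append(M);B.append(M@o)
    return np.linalg.lstsq(np.vstack(A),np.hstack(B),rcond=None)[0]
E
python3 - <<'E'
from h import *
t,s=load("top0"),load("side0")
def dark(d,u,v,r=4):   # centroid of darkest blob near u,v
    g=cv2.cvtColor(d["color"],cv2.COLOR_RGB2GRAY).astype(float)
    u0,v0=round(u),round(v);w=g[v0-r:v0+r+1,u0-r:u0+r+1];w=np.clip(np.median(w)-15-w,0,None);y,x=np.mgrid[-r:r+1,-r:r+1]
    return u0+(w*x).sum()/w.sum(),v0+(w*y).sum()/w.sum()
p=lambda *a:print(*[np.round(x,1) for x in a])
h1,h2=(207.6,220.4),(236.9,218.4)
for q in(h1,h2):p("hole",q,ray(t,*q,12))
a,b=ray(t,*h1,12),ray(t,*h2,12);p("block c",(a+b)/2,np.linalg.norm(a-b),);print("dir",np.arctan2(*(a-b)[[1,0]])-np.pi/2)
T=[(299.4,220.4),(330.8,217.)];S=[(236.8,220.7),(240.9,243.5)]
Q=[]
for i in(0,1):
    dt,ds=dark(t,*T[i]),dark(s,*S[i]);p("pin",dt,ds,ray(t,*dt,122.5),ray(s,*ds,122.5),tri(t,s,dt,ds));Q.append(ray(t,*dt,122.5))
a,b=Q;print(np.linalg.norm(a-b),"yaw",np.arctan2(*(a-b)[[1,0]])-np.pi/2)
C=[tri(t,s,*x) for x in(((296,176.4),(266.6,169.2)),((342.8,171),(275.7,197.9)))];p("caps",*C);print(np.linalg.norm(C[0]-C[1]),np.arctan2(*(C[0]-C[1])[[1,0]])-np.pi/2)
# base plate plane from top depth
P=cloud(t);m=np.zeros((384,512),bool);m[200:236,296:336]=1;m&=(P[...,2]>60)&(P[...,2]<150)
q=P[m]
for _ in range(4):
    c=q.mean(0);n=np.linalg.svd(q-c)[2][2];n*=np.sign(n[2]);r=(q-c)@n;q=q[abs(r)<4] 
p("plane c",c);print(n,len(q),"tilt",np.degrees(np.arccos(n[2])),"yaw",np.arctan2(-n[1],-n[0]))
# block top rect: side-view too
for ss in [(0,0)]:pass
m=(P[...,2]>4)&(P[...,2]<70);m[:205]=0;m[232:]=0;m[:,:198]=0;m[:,248:]=0
for lo,hi in((5,20),(20,60)):
    k=m&(P[...,2]>lo)&(P[...,2]<hi);p("blk",lo,k.sum(),P[k].min(0),P[k].max(0),np.median(P[k],0))
E
```

```text
Traceback (most recent call last):
numpy._core._exceptions._UFuncNoLoopError: ufunc 'multiply' did not contain a loop with signature matching types (dtype('<U4'), dtype('float64')) -> None
```

```bash
cat > m.py <<'E'
from h import *
t,s=load("top0"),load("side0")
def dark(d,u,v,r=4):
    g=cv2.cvtColor(d["color"],cv2.COLOR_RGB2GRAY).astype(float)
    u0,v0=round(u),round(v);w=g[v0-r:v0+r+1,u0-r:u0+r+1];w=np.clip(np.median(w)-15-w,0,None);y,x=np.mgrid[-r:r+1,-r:r+1]
    return u0+(w*x).sum()/w.sum(),v0+(w*y).sum()/w.sum()
p=lambda *a:print(*[x if isinstance(x,str) else np.round(x,1) for x in a])
h1,h2=(207.6,220.4),(236.9,218.4)
for q in(h1,h2):p("hole",q,ray(t,*q,12))
a,b=ray(t,*h1,12),ray(t,*h2,12);p("block c",(a+b)/2,np.linalg.norm(a-b),);print("dir",np.arctan2(*(a-b)[[1,0]])-np.pi/2)
T=[(299.4,220.4),(330.8,217.)];S=[(236.8,220.7),(240.9,243.5)]
Q=[]
for i in(0,1):
    dt,ds=dark(t,*T[i]),dark(s,*S[i]);p("pin",dt,ds,ray(t,*dt,122.5),ray(s,*ds,122.5),tri(t,s,dt,ds));Q.append(ray(t,*dt,122.5))
a,b=Q;print(np.linalg.norm(a-b),"yaw",np.arctan2(*(a-b)[[1,0]])-np.pi/2)
C=[tri(t,s,*x) for x in(((296,176.4),(266.6,169.2)),((342.8,171),(275.7,197.9)))];p("caps",*C);print(np.linalg.norm(C[0]-C[1]),np.arctan2(*(C[0]-C[1])[[1,0]])-np.pi/2)
P=cloud(t);m=np.zeros((384,512),bool);m[200:236,296:336]=1;m&=(P[...,2]>60)&(P[...,2]<150)
q=P[m]
for _ in range(4):
    c=q.mean(0);n=np.linalg.svd(q-c)[2][2];n*=np.sign(n[2]);r=(q-c)@n;q=q[abs(r)<4] 
p("plane c",c);print(n,len(q),"tilt",np.degrees(np.arccos(n[2])),"yaw",np.arctan2(-n[1],-n[0]))
m=(P[...,2]>4)&(P[...,2]<70);m[:205]=0;m[232:]=0;m[:,:198]=0;m[:,248:]=0
for lo,hi in((8,20),(30,60)):
    k=m&(P[...,2]>lo)&(P[...,2]<hi);p("blk",lo,k.sum(),np.percentile(P[k],5,axis=0),np.percentile(P[k],95,axis=0),np.median(P[k],0))
E
python3 m.py
```

```text
hole [207.6 220.4] [546.7 192.2  12. ]
hole [236.9 218.4] [553.4  92.2  12. ]
block c [550.1 142.2  12. ] 100.2
dir 0.0672404674870839
pin [299.2 220.4] [237.5 221.9] [ 532.8 -110.2  122.5] [ 536.  -122.5  122.5] [ 535.1 -111.2  110.2]
pin [330.8 216.9] [241.4 244.4] [ 543.7 -210.1  122.5] [ 545.6 -219.5  122.5] [ 545.3 -211.7  113. ]
100.56408315332403 yaw 0.10804351353972552
caps [632.1 -85.5 313.6] [ 647.3 -215.6  315. ]
131.07213625029078 0.11625265573081478
plane c [ 535.9 -163.4  105.8]
[-0.49570816 -0.05748029  0.86658493] 787 tilt 29.935820725168515 yaw 0.1154403526704667
blk 8 235 [530.9  81.6   8.5] [572.1 204.6  17.7] [551.2 145.8  12.8]
blk 30 176 [531.4 121.2  38.2] [569.2 163.9  56.9] [549.8 141.5  49.8]
```

>>> {"api": "step_arm", "payload": {
  "plan": [
    [100, 1.5, -2, 0, 0.01],
    [100, 4, -5, 0, 0.04],
    [100, 7, -9, 0, 0.08],
    [100, 10, -13, 0, 0.12],
    [100, 13, -17, 0, 0.16],
    [100, 16, -21, 0, 0.2],
    [100, 19, -25, 0, 0.24],
    [100, 22, -29, 0, 0.28],
    [100, 25, -33, 0, 0.3],
    [100, 27, -35.5, 0, 0.317]
  ]
}}

```text
time: 1.1
tcp_pos: [431.9, 272.2, 231.1]
tcp_rot: [-0.0, -0.033, 0.999, -0.0]
wrist_force: [-0.2, 1.1, -0.1]
grip_width: 85.4
grip_force: 0.0
```

>>> {"api": "step_arm", "payload": {
  "plan": [
    [100, 2, -2.5, -1, 0],
    [100, 4, -5, -3, 0],
    [100, 6, -8, -6, 0],
    [100, 8, -10.5, -9, 0],
    [100, 9.5, -12, -11, 0],
    [100, 10.3, -13, -12, 0],
    [100, 10.54, -13.35, -12, 0],
    [100, 10.54, -13.35, -12, 0],
    [100, 10.54, -13.35, -12, 0],
    [100, 10.54, -13.35, -12, 0]
  ]
}}

```text
time: 2.1
tcp_pos: [536.3, 142.2, 112.6]
tcp_rot: [0.001, -0.034, 0.999, 0.0]
wrist_force: [-0.6, 0.2, -0.1]
grip_width: 85.4
grip_force: 0.0
```

>>> {"api": "step_arm", "payload": {
  "plan": [
    [100, 0, 0, -2, 0],
    [100, 0, 0, -4, 0],
    [100, 0, 0, -6, 0],
    [100, 0, 0, -8, 0],
    [100, 0, 0, -9, 0],
    [100, 0, 0, -9.4, 0],
    [100, 0, 0, -9.4, 0],
    [60, 0, 0, -9.4, 0],
    [50, 0, 0, -9.4, 0],
    [45, 0, 0, -9.4, 0]
  ],
  "force": 50
}}

```text
time: 3.1
tcp_pos: [537.0, 141.3, 18.6]
tcp_rot: [0.001, -0.034, 0.999, -0.0]
wrist_force: [1.5, 0.5, -2.1]
grip_width: 46.7
grip_force: 52.0
```

>>> {"api": "step_arm", "payload": {
  "plan": [
    [45, 0, 0, 0, 0],
    [45, 0, 0, 0, 0],
    [40, 0, 0, 0, 0],
    [40, 0, 0, 0, 0],
    [40, 0, 0, 0, 0],
    [40, 0, 0, 0, 0],
    [40, 0, 0, 0, 0],
    [40, 0, 0, 0, 0],
    [40, 0, 0, 0, 0],
    [40, 0, 0, 0, 0]
  ],
  "force": 50
}}

```text
time: 4.1
tcp_pos: [537.1, 141.3, 18.6]
tcp_rot: [0.001, -0.034, 0.999, -0.0]
wrist_force: [-2.0, -0.6, 6.5]
grip_width: 46.6
grip_force: 53.0
```

>>> {"api": "step_arm", "payload": {
  "plan": [
    [40, 0, 0, 0.5, 0],
    [40, 0, 0, 1, 0],
    [40, 0, 0, 2, 0],
    [40, 0, 0, 4, 0],
    [40, 0, 0, 7, 0],
    [40, 0, 0, 10, 0],
    [40, 0, 0, 13, 0],
    [40, 0, 0, 16, 0.02],
    [40, 0, 0, 18, 0.046],
    [40, 0, 0, 18, 0.046]
  ]
}}

```text
time: 5.1
tcp_pos: [538.1, 141.5, 201.4]
tcp_rot: [0.004, -0.057, 0.998, 0.0]
wrist_force: [-0.0, -0.4, -2.7]
grip_width: 46.8
grip_force: 52.1
```

```bash
python3 - <<'E'
from station import *
import numpy as np,cv2
r=read_state();print(r["time"],r["tcp_pos"],r["wrist_force"],r["grip_width"],r["q"])
a=get_image("top");b=get_image("side");np.savez("top1.npz",**a);np.savez("side1.npz",**b)
f=lambda c,s:cv2.resize(c,None,fx=s,fy=s,interpolation=2)
A=f(a["color"][160:280,170:290],3.3)[:396,:396];B=f(b["color"][110:230,170:290],3.3)[:396,:396]
cv2.imwrite("pics/lift.png",np.hstack([A,B])[:,:,::-1])
E
```

```text
5.1 [538.06512751 141.516535   201.40767155] [-0.02609594 -0.41078642 -2.7139852 ] 46.81762099291202 [ 5.33700179e-02  5.17391463e-02  1.83016175e+00  5.02180373e-05
  1.25219001e+00 -1.63068127e+00]
```

View pics/lift.png

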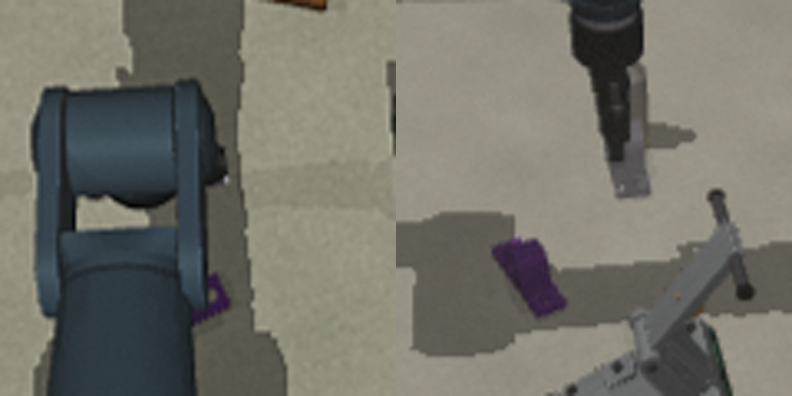

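The side view shows the block held off centre in the fingers and roughly level. The top view is hidden by the wrist. I'll measure its tilt from the side depth.

```bash
python3 - <<'E'
from h import *
d=load("side1");P=cloud(d);c=d["color"].astype(int)
m=(P[...,0]>500)&(P[...,0]<600)&(P[...,1]>60)&(P[...,1]<125)&(P[...,2]>150)&(P[...,2]<300)&(c.min(-1)>75)
v,u=np.where(m);print(m.sum(),u.min(),u.max(),v.min(),v.max())
q=P[m];near=q[q[:,1]<118]
yaw=.113;ex=np.array([np.cos(yaw),np.sin(yaw),0]);ey=np.array([-ex[1],ex[0],0])
L=(q-[538,141.5,201.4])@np.array([ex,ey,[0,0,1]]).T
f=L[(L[:,2]<6)]
print(f.min(0).round(1),f.max(0).round(1))
for k in np.argsort(v)[::4]:print(u[k],v[k],L[k].round(1),c[v[k],u[k]])
E
```

```text
150 230 246 138 169
[ -9.7 -69.3 -19.8] [ 30.6 -18.5   5.8]
230 138 [-18.5 -17.4  86.6] [90 87 81]
243 152 [ 25.3 -19.7  21.8] [103  99 102]
244 153 [ 28.4 -22.8  19.2] [95 93 95]
242 154 [ 20.7 -25.5  17.7] [93 88 91]
240 155 [ 13.8 -22.2  11.6] [88 85 85]
244 155 [ 27.9 -25.5  12.2] [89 85 87]
242 156 [ 21.1 -21.    5.2] [88 84 86]
240 157 [ 13.8 -20.3   1.1] [82 79 80]
244 157 [ 28.3 -21.1  -0.3] [85 82 83]
243 158 [ 24.1 -23.9  -2.1] [87 83 84]
240 159 [ 12.8 -26.   -3.5] [88 85 86]
244 159 [ 27.9 -22.6  -8.2] [86 84 84]
239 160 [  8.8 -27.6  -6.4] [83 80 79]
243 160 [ 23.8 -24.9 -10.6] [86 84 85]
236 161 [ -2.7 -31.8  -6.2] [86 82 84]
240 161 [ 11.9 -31.5  -8.4] [89 83 86]
244 161 [ 26.1 -34.6  -7.9] [89 84 87]
237 162 [  0.3 -36.4  -7.6] [89 86 88]
241 162 [ 14.6 -38.3  -8. ] [89 84 86]
245 162 [ 28.6 -42.1  -7. ] [87 85 86]
238 163 [  3.5 -38.8 -10.7] [88 85 86]
242 163 [ 17.4 -43.4  -9. ] [92 88 89]
236 164 [ -5.1 -48.9  -6.1] [90 86 87]
240 164 [  9.7 -45.8 -10.6] [86 84 84]
244 164 [ 23.3 -52.7  -7.1] [96 91 94]
237 165 [ -1.8 -50.2 -10.1] [88 86 88]
241 165 [ 13.4 -44.3 -16.9] [85 83 83]
245 165 [ 26.4 -55.6  -9.7] [98 94 96]
238 166 [  0.3 -62.8  -4.9] [127 121 125]
242 166 [ 14.7 -61.7  -7.8] [86 83 84]
246 166 [ 28.5 -65.8  -6.4] [94 90 93]
239 167 [  3.5 -64.2  -8.8] [94 90 91]
243 167 [ 17.2 -69.3  -6.7] [88 85 87]
236 168 [ -6.8 -58.9 -16.3] [123 118 113]
240 168 [  7.2 -62.3 -15.5] [87 82 85]
244 168 [ 21.8 -61.4 -18.3] [85 82 83]
238 169 [ -0.3 -63.4 -18.2] [87 84 85]
242 169 [ 14.  -64.5 -19.3] [94 92 90]
```

>>> {"api": "step_arm", "payload": {
  "plan": [
    [40, -2, -1, 0, 0],
    [40, -3.68, -4, 0, 0],
    [40, -3.68, -8, 0, 0],
    [40, -3.68, -12, 0, 0],
    [40, -3.68, -16, 0, 0],
    [40, -3.68, -20, 0, 0],
    [40, -3.68, -24, 0, 0],
    [40, -3.68, -28, 0, 0],
    [40, -3.68, -30, -0.5, 0],
    [40, -3.68, -30.65, -0.9, 0]
  ]
}}

```text
time: 6.2
tcp_pos: [498.0, -166.7, 186.0]
tcp_rot: [-0.002, -0.055, 0.998, 0.001]
wrist_force: [0.3, -0.0, -3.3]
grip_width: 46.2
grip_force: 52.4
```

>>> {"api": "step_arm", "payload": {
  "plan": [
    [40, 0, 0, 0, 0],
    [40, 0, 0, 0, 0],
    [40, 0, 0, 0, 0],
    [40, 0, 0, 0, 0],
    [40, 0, 0, 0, 0],
    [40, 0, 0, 0, 0],
    [40, 0, 0, 0, 0],
    [40, 0, 0, 0, 0],
    [40, 0, 0, 0, 0],
    [40, 0, 0, 0, 0]
  ]
}}

```text
time: 7.2
tcp_pos: [499.3, -165.2, 188.3]
tcp_rot: [-0.0, -0.057, 0.998, 0.0]
wrist_force: [-0.5, -0.1, -2.4]
grip_width: 46.4
grip_force: 52.4
```

```bash
python3 - <<'E'
from station import *
import numpy as np,cv2
r=read_state();print(r["time"],r["tcp_pos"],r["tcp_rot"],r["wrist_force"],r["grip_width"],r["q"])
a=get_image("top");b=get_image("side");np.savez("top2.npz",**a);np.savez("side2.npz",**b)
f=lambda c,s:cv2.resize(c,None,fx=s,fy=s,interpolation=2)
A=f(a["color"][160:280,265:385],3.3)[:396,:396];B=f(b["color"][150:270,170:290],3.3)[:396,:396]
cv2.imwrite("pics/pre.png",np.hstack([A,B])[:,:,::-1])
E
```

```text
7.2 [ 499.26717703 -165.19831559  188.27956301] [-1.12032918e-06 -5.65274571e-02  9.98401045e-01  8.11364532e-06] [-0.46353307 -0.0786808  -2.39163052] 46.397103239670166 [-5.35333140e-01 -2.60358666e-03  1.91091427e+00  1.29471089e-05
  1.23329289e+00 -2.21924896e+00]
```

View pics/pre.png

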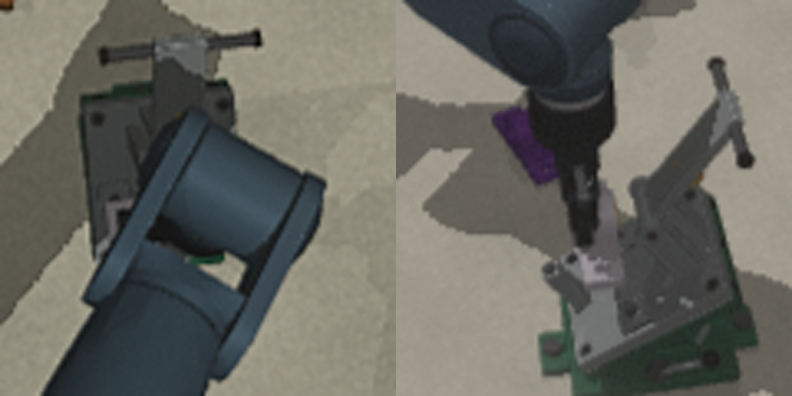

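The jig view shows the block hanging level ahead of the pins, with the gripper clear of lugs and leaf. I'll check the foot's x-extent with side rays at the height of the foot's top.

```bash
python3 - <<'E'
from h import *
yaw=.113;ex=np.array([np.cos(yaw),np.sin(yaw),0]);ey=np.array([-ex[1],ex[0],0]);F=np.array([ex,ey,[0,0,1]])
for n,tcp in(("side1",[538.1,141.5,201.4]),("side2",[499.3,-165.2,188.3])):
    d=load(n);tcp=np.array(tcp);g=cv2.cvtColor(d["color"],cv2.COLOR_RGB2GRAY)
    h=tcp[2]-6.6
    for y in(-60,-50,-40,-32):
        xs=np.arange(-20,50,2.);X=tcp+np.outer(xs,ex)+y*ey;X[:,2]=h
        uv=proj(d,X).astype(np.float32);val=cv2.remap(g,uv[None,:,0],uv[None,:,1],1)[0]
        print(n,y,uv[0].round(),val.tolist())
E
```

```text
side1 -60 [232. 166.] [146, 146, 146, 145, 144, 138, 115, 96, 89, 98, 114, 105, 90, 87, 84, 84, 83, 82, 84, 90, 93, 95, 95, 95, 96, 105, 130, 143, 145, 145, 145, 146, 147, 147, 147]
side1 -50 [232. 165.] [146, 146, 146, 147, 143, 124, 108, 93, 88, 88, 87, 86, 85, 85, 85, 85, 84, 84, 84, 86, 89, 91, 93, 93, 97, 108, 120, 131, 137, 141, 143, 145, 146, 147, 146]
side1 -40 [232. 163.] [149, 149, 147, 146, 146, 128, 99, 89, 85, 86, 86, 85, 85, 86, 85, 83, 84, 86, 86, 86, 85, 85, 86, 87, 88, 101, 123, 132, 136, 136, 137, 142, 146, 147, 147]
side1 -32 [231. 162.] [148, 149, 149, 148, 139, 128, 102, 84, 83, 83, 84, 85, 86, 85, 83, 84, 85, 85, 85, 85, 85, 85, 85, 85, 93, 106, 121, 134, 137, 138, 140, 142, 145, 147, 147]
side2 -60 [221. 235.] [70, 70, 69, 71, 77, 87, 100, 116, 134, 145, 149, 149, 148, 145, 143, 141, 140, 139, 132, 112, 104, 101, 100, 99, 99, 100, 92, 78, 73, 70, 70, 71, 72, 72, 70]
side2 -50 [221. 232.] [73, 77, 88, 107, 115, 119, 120, 125, 134, 146, 148, 149, 148, 128, 102, 93, 89, 89, 94, 94, 90, 95, 99, 100, 100, 96, 87, 78, 72, 70, 70, 70, 70, 70, 71]
side2 -40 [221. 230.] [103, 103, 93, 88, 89, 105, 109, 117, 136, 146, 148, 136, 127, 119, 115, 117, 126, 110, 99, 95, 91, 89, 88, 87, 88, 92, 86, 76, 71, 71, 71, 70, 70, 70, 71]
side2 -32 [220. 228.] [113, 97, 73, 56, 48, 57, 77, 112, 129, 136, 136, 116, 96, 90, 88, 89, 89, 89, 87, 87, 88, 90, 88, 86, 86, 85, 83, 79, 74, 68, 67, 66, 66, 68, 69]
```

>>> {"api": "step_arm", "payload": {
  "plan": [
    [40, 0.2, 0, -0.4, 0],
    [40, 0.6, 0.1, -1, 0],
    [40, 1, 0.1, -1.7, 0],
    [40, 1.5, 0.2, -2.4, 0],
    [40, 2, 0.2, -3.1, 0],
    [40, 2.3, 0.3, -3.6, 0],
    [40, 2.58, 0.29, -4.1, 0],
    [40, 2.58, 0.29, -4.1, 0],
    [40, 2.58, 0.29, -4.1, 0],
    [40, 2.58, 0.29, -4.1, 0]
  ]
}}

```text
time: 8.3
tcp_pos: [525.2, -162.4, 147.7]
tcp_rot: [0.0, -0.057, 0.998, -0.0]
wrist_force: [-0.1, 0.3, -2.5]
grip_width: 46.3
grip_force: 52.4
```

>>> {"api": "step_arm", "payload": {
  "plan": [
    [40, 0, 0, 0, 0],
    [40, 0, 0, -0.05, 0],
    [40, 0, 0, -0.1, 0],
    [40, 0, 0, -0.15, 0],
    [40, 0, 0, -0.2, 0],
    [40, 0, 0, -0.25, 0],
    [40, 0, 0, -0.3, 0],
    [40, 0, 0, -0.3, 0],
    [40, 0, 0, -0.3, 0],
    [40, 0, 0, -0.3, 0]
  ]
}}

```text
time: 9.3
tcp_pos: [525.1, -162.3, 144.3]
tcp_rot: [-0.0, -0.057, 0.998, -0.0]
wrist_force: [-0.4, 0.0, -3.5]
grip_width: 46.9
grip_force: 52.4
```

>>> {"api": "step_arm", "payload": {
  "plan": [
    [40, 0, 0, -0.05, 0],
    [40, 0, 0, -0.1, 0],
    [40, 0, 0, -0.15, 0],
    [40, 0, 0, -0.15, 0],
    [40, 0, 0, -0.2, 0],
    [40, 0, 0, -0.2, 0],
    [40, 0, 0, -0.25, 0],
    [40, 0, 0, -0.25, 0],
    [40, 0, 0, -0.25, 0],
    [40, 0, 0, -0.25, 0]
  ],
  "force": 35
}}

```text
time: 10.3
tcp_pos: [525.1, -162.3, 142.0]
tcp_rot: [-0.0, -0.057, 0.998, -0.0]
wrist_force: [-1.8, 1.1, -0.5]
grip_width: 46.5
grip_force: 52.7
```

>>> {"api": "step_arm", "payload": {
  "plan": [
    [54, 0, 0, 0, 0],
    [56, 0, 0, 0, 0],
    [57, 0, 0, 0, 0],
    [58, 0, 0, 0, 0],
    [59, 0, 0, 0, 0],
    [60, 0, 0, 0, 0],
    [61, 0, 0, 0, 0],
    [62, 0, 0, 0, 0],
    [63, 0, 0, 0, 0],
    [64, 0, 0, 0, 0]
  ],
  "force": 20
}}

```text
time: 11.3
tcp_pos: [525.1, -162.3, 141.8]
tcp_rot: [0.0, -0.057, 0.998, -0.0]
wrist_force: [-0.5, -1.2, 0.3]
grip_width: 54.5
grip_force: 0.0
```

```bash
python3 - <<'E'
from station import *
import numpy as np,cv2
r=read_state();print(r["time"],r["tcp_pos"],r["wrist_force"],r["grip_width"])
b=get_image("side");np.savez("side3.npz",**b)
cv2.imwrite("pics/rel.png",cv2.resize(b["color"][150:280,180:300],None,fx=4.6,fy=4.6,interpolation=2)[:,:,::-1])
E
```

```text
11.3 [ 525.10029104 -162.27655604  141.80976126] [-0.45166783 -1.15523209  0.26025799] 54.536675169800205
```

View pics/rel.png

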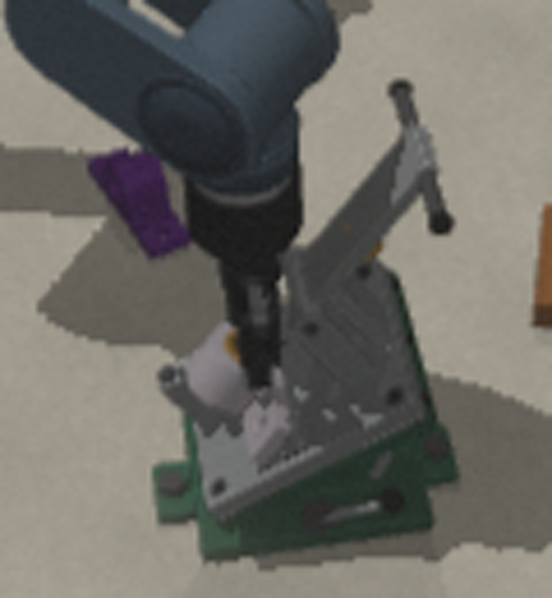

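The block has tipped onto the slope and its foot lies along the seat at about crop (265,430). I'll retreat and then verify.

>>> {"api": "step_arm", "payload": {
  "plan": [
    [80, 0, 0, 0, 0],
    [80, -0.3, 0, 0.5, 0],
    [80, -0.8, 0, 1.5, 0],
    [80, -2, 0, 3.5, 0],
    [80, -3, 0, 6, 0],
    [80, -4, 0, 9, 0],
    [60, -5, 0, 12, 0],
    [60, -5, 4, 14, 0],
    [60, -5, 8, 14, 0],
    [60, -5, 12, 14, 0]
  ]
}}

```text
time: 12.35
tcp_pos: [475.1, -41.4, 284.0]
tcp_rot: [0.002, -0.056, 0.998, -0.001]
wrist_force: [-0.1, -0.1, -0.2]
grip_width: 51.1
grip_force: 0.0
```

>>> {"api": "step_arm", "payload": {
  "plan": [
    [60, 0, 4, 0, -0.14],
    [60, 0, 8, 0, -0.28],
    [60, 0, 12, 0, -0.42],
    [60, 0, 15, 0, -0.56],
    [60, 0, 16, 0, -0.7],
    [60, 0, 16, 0, -0.84],
    [60, 0, 16, 0, -0.98],
    [60, 0, 16, 0, -1.12],
    [60, 0, 16, 0, -1.26],
    [60, 0, 16, 0, -1.4]
  ]
}}

```text
time: 13.35
tcp_pos: [474.9, 117.6, 282.8]
tcp_rot: [0.0, 0.602, 0.798, 0.0]
wrist_force: [-0.1, 1.2, 0.6]
grip_width: 51.2
grip_force: 0.0
```

```bash
python3 - <<'E'
from station import *
import numpy as np,cv2
from h import *
r=read_state();print(r["time"],r["tcp_pos"],r["tcp_rot"],r["q"])
a=get_image("top");b=get_image("side");np.savez("top4.npz",**a);np.savez("side4.npz",**b)
f=lambda c,s:cv2.resize(c,None,fx=s,fy=s,interpolation=2)
A=f(a["color"][185:255,280:350],5.7)[:396,:396];B=f(b["color"][180:280,190:290],4)[:396,:396]
cv2.imwrite("pics/seat.png",np.hstack([A,B])[:,:,::-1])
yaw=.113;cz=np.array([-.5*np.cos(yaw),-.5*np.sin(yaw),.866]);ey=np.array([-np.sin(yaw),np.cos(yaw),0]);F=np.array([np.cross(ey,cz),ey,cz])
for n,d in(("top",a),("side",b)):
    L=(cloud(d)-[541,-160.5,115])@F.T
    for sg in(1,-1):
        for x0,x1 in((-17,-6),(-6,6),(6,17)):
            m=(L[...,0]>x0)&(L[...,0]<x1)&(abs(sg*L[...,1]-45)<17)&(abs(L[...,2]-10)<25)
            if m.sum():print(n,sg,x0,m.sum(),np.median(L[m][:,2]).round(1))
    m=(L[...,2]>30)&(L[...,2]<70)&(abs(L[...,1])<40)&(abs(L[...,0])<30)
    print(n,"top",np.percentile(L[m],[3,97],axis=0).round(1))
E
```

```text
13.35 [474.86420435 117.61348241 282.75311853] [4.71634977e-04 6.02251498e-01 7.98306204e-01 3.40272116e-04] [ 1.05639472e-02 -1.84642647e-01  1.90318491e+00 -3.75010204e-05
  1.42188784e+00 -2.67589660e-01]
top 1 -17 28 15.1
top 1 -6 29 20.9
top 1 6 67 18.8
top -1 -17 31 14.7
top -1 -6 28 22.1
top -1 6 71 16.0
top top [[-27.2 -20.4  30.8]
 [  7.8  24.5  62.3]]
side 1 -17 9 17.3
side 1 -6 19 24.0
side 1 6 46 11.7
side -1 -17 23 16.8
side -1 -6 27 23.6
side -1 6 51 17.1
side top [[-28.3 -25.5  30.5]
 [  6.1  19.   62. ]]
```

View pics/seat.png

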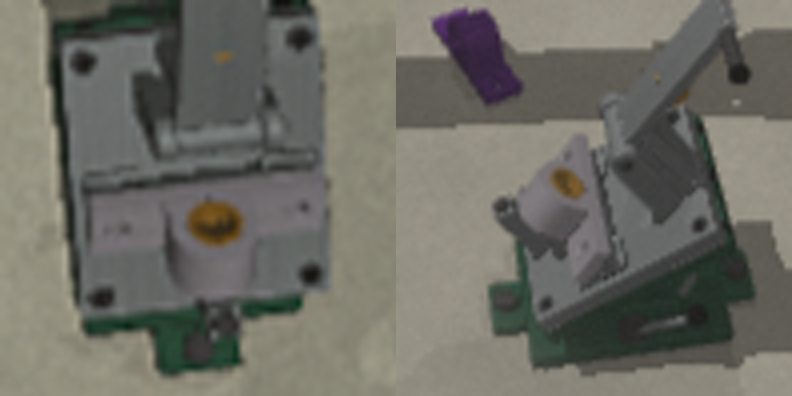

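The block tipped too far: it leans downhill with its bore end facing up, the liner at crop (215,222), so the foot isn't seated. I'll measure how it lies.

```bash
cat > jf.py <<'E'
from h import *
yaw=.113;cz=np.array([-.5*np.cos(yaw),-.5*np.sin(yaw),.866]);ey=np.array([-np.sin(yaw),np.cos(yaw),0]);F=np.array([np.cross(ey,cz),ey,cz]);O=np.array([541,-160.5,115])
jf=lambda P:(P-O)@F.T
E
python3 - <<'E'
from jf import *
for n in("top4","side4"):
    L=jf(cloud(load(n)));
    for nm,c in(("+wing",(L[...,1]>30)&(L[...,1]<62)),("-wing",(L[...,1]<-30)&(L[...,1]>-62)),("mid",abs(L[...,1])<15)):
        m=c&(abs(L[...,0]+5)<40)&(L[...,2]>-12)&(L[...,2]<75);q=L[m]
        out=[]
        for x0 in range(-48,34,4):
            k=q[(q[:,0]>=x0)&(q[:,0]<x0+4)]
            if len(k):out.append((x0+2,np.median(k[:,2]).round(),k[:,2].max().round(),len(k)))
        print(n,nm," ".join(f"{a}:{b:.0f}/{c:.0f}({l})" for a,b,c,l in out))
E
```

```text
top4 +wing -46:-6/-4(4) -42:-8/-3(9) -38:-6/-4(9) -34:-5/-1(12) -30:-1/-1(1) -26:9/9(3) -22:11/12(9) -18:14/15(9) -14:14/19(14) -10:15/19(7) -6:19/21(8) -2:21/22(8) 2:22/26(6) 6:24/31(17) 10:19/32(31) 14:15/26(20) 18:-4/3(19) 22:-5/0(13) 26:-6/-4(9) 30:-6/-1(12) 34:-6/-4(12)
top4 -wing -46:-3/2(3) -42:-6/-2(11) -38:-5/-2(9) -34:-5/-2(11) -26:8/9(4) -22:11/13(8) -18:13/15(12) -14:15/17(8) -10:14/20(12) -6:18/20(5) -2:21/24(8) 2:24/26(11) 6:23/27(13) 10:19/30(35) 14:2/25(21) 18:-4/4(14) 22:-6/-2(9) 26:-4/-3(2) 30:-5/-0(6) 34:-7/-5(5)
top4 mid -46:49/53(4) -42:46/55(9) -38:50/52(8) -34:50/53(7) -30:51/54(7) -26:54/56(11) -22:55/60(6) -18:58/60(9) -14:58/64(18) -10:57/66(22) -6:52/67(24) -2:45/58(14) 2:36/52(9) 6:25/46(37) 10:19/36(29) 14:-2/22(20) 18:-6/1(9) 22:-5/-3(6)
side4 +wing -18:16/16(1) -14:17/19(3) -10:17/19(4) -6:17/19(2) -2:24/24(5) 2:25/27(7) 6:20/31(15) 10:20/31(19) 14:3/21(15) 18:-1/4(8) 22:-4/-4(1)
side4 -wing -46:-4/-1(4) -42:-5/-2(6) -38:-3/-1(10) -34:-4/-2(6) -30:-3/-1(2) -26:8/9(3) -22:13/15(9) -18:15/16(7) -14:16/20(8) -10:18/20(5) -6:20/24(9) -2:23/24(7) 2:26/27(7) 6:24/30(15) 10:18/30(28) 14:1/21(11) 18:-3/5(13) 22:-3/-1(9) 26:-4/-1(7) 30:-4/-3(11) 34:-5/-3(6)
side4 mid -46:25/54(6) -42:44/56(8) -38:49/54(8) -34:52/54(8) -30:56/56(3) -26:56/59(6) -22:58/60(7) -18:61/62(4) -14:62/65(5) -10:61/67(17) -6:54/58(17) -2:45/56(14) 2:37/45(11) 6:28/40(27) 10:19/29(20) 14:-3/23(12) 18:-3/-2(7) 22:-5/-1(8) 26:-5/-2(8) 30:-5/-2(8) 34:-5/-5(2)
```

The foot leans about 32° past the seat, with the pins still in the hole mouths and the housing resting on the rest post. To mend it I'll straddle the post with the fingers behind the housing and push it uphill until it lies flat.

>>> {"api": "step_arm", "payload": {
  "plan": [
    [32, 0, -2, 0, 0.14],
    [32, 0, -5, 0, 0.28],
    [32, -0.5, -8, 0, 0.42],
    [32, -1, -12, 0, 0.56],
    [32, -1.46, -16, 0, 0.7],
    [32, -1.46, -20, 0, 0.84],
    [32, -1.46, -24, 0, 0.98],
    [32, -1.46, -27, 0, 1.12],
    [32, -1.46, -28.7, 0, 1.26],
    [32, -1.46, -28.73, 0, 1.4]
  ]
}}

```text
time: 14.45
tcp_pos: [460.1, -171.8, 282.3]
tcp_rot: [0.0, -0.06, 0.998, -0.0]
wrist_force: [0.0, 0.3, 0.5]
grip_width: 27.3
grip_force: 0.0
```

>>> {"api": "step_arm", "payload": {
  "plan": [
    [32, 0, 0, -1, 0],
    [32, 0, 0, -3, 0],
    [32, 0, 0, -6, 0],
    [32, 0, 0, -9, 0],
    [32, 0, 0, -12, 0],
    [32, 0, 0, -14, 0],
    [32, 0, 0, -15.5, 0],
    [32, 0, 0, -16, 0],
    [32, 0, 0, -16, 0],
    [32, 0, 0, -16, 0]
  ]
}}

```text
time: 15.45
tcp_pos: [460.9, -169.7, 122.6]
tcp_rot: [0.001, -0.057, 0.998, -0.0]
wrist_force: [0.3, 0.2, 0.6]
grip_width: 27.5
grip_force: 0.0
```

>>> {"api": "step_arm", "payload": {
  "plan": [
    [32, 0.2, 0.02, 0, 0],
    [32, 0.4, 0.05, 0, 0],
    [32, 0.6, 0.07, 0, 0],
    [32, 0.8, 0.09, 0, 0],
    [32, 1.0, 0.11, 0, 0],
    [32, 1.15, 0.13, 0, 0],
    [32, 1.3, 0.15, 0, 0],
    [32, 1.4, 0.16, 0, 0],
    [32, 1.5, 0.17, 0, 0],
    [32, 1.5, 0.17, 0, 0]
  ]
}}

```text
time: 16.45
tcp_pos: [472.2, -167.9, 121.2]
tcp_rot: [-0.005, -0.057, 0.998, 0.001]
wrist_force: [-16.2, -0.6, 8.2]
grip_width: 27.2
grip_force: 6.9
```

>>> {"api": "step_arm", "payload": {
  "plan": [
    [32, 0.1, 0.01, 0, 0],
    [32, 0.2, 0.02, 0, 0],
    [32, 0.3, 0.03, 0, 0],
    [32, 0.4, 0.05, 0, 0],
    [32, 0.5, 0.06, 0, 0],
    [32, 0.6, 0.07, 0, 0],
    [32, 0.7, 0.08, 0, 0],
    [32, 0.8, 0.09, 0, 0],
    [32, 0.8, 0.09, 0, 0],
    [32, 0.8, 0.09, 0, 0]
  ]
}}

```text
time: 17.45
tcp_pos: [474.9, -168.4, 121.1]
tcp_rot: [-0.013, -0.058, 0.998, 0.0]
wrist_force: [-41.3, -9.3, 23.5]
grip_width: 27.5
grip_force: 23.9
```

```bash
cat > chk.py <<'E'
from station import *
import sys
from jf import *
r=read_state();print(r["time"],r["tcp_pos"],r["wrist_force"],r["grip_width"])
for c in("top","side"):
    d=get_image(c);np.savez(c+sys.argv[1]+".npz",**d);L=jf(cloud(d))
    for nm,k in(("+wing",(L[...,1]>30)&(L[...,1]<62)),("-wing",(L[...,1]<-30)&(L[...,1]>-62)),("mid",abs(L[...,1])<15)):
        m=k&(abs(L[...,0]+5)<40)&(L[...,2]>-12)&(L[...,2]<75);q=L[m];o=[]
        for x0 in range(-36,34,4):
            w=q[(q[:,0]>=x0)&(q[:,0]<x0+4)]
            if len(w):o.append(f"{x0+2}:{np.median(w[:,2]):.0f}({len(w)})")
        print(c,nm,*o)
E
python3 chk.py 5
```

```text
17.45 [ 474.86551638 -168.42221894  121.0829536 ] [-41.28005518  -9.32827155  23.46140971] 27.5269948541071
top +wing -34:-7(10) -26:8(2) -22:10(10) -18:12(8) -14:13(7) -10:12(12) -6:19(2) -2:19(4) 2:22(11) 6:21(10) 10:18(26) 14:13(29) 18:-4(16) 22:-6(9) 26:-4(10) 30:-6(15) 34:-6(10)
top -wing 14:2(1) 18:-1(4) 22:-4(4) 26:-6(7) 30:-6(4) 34:-5(3)
top mid
side +wing -18:14(1) -14:15(2) -10:14(5) -6:19(3) -2:22(5) 2:24(8) 6:-1(6) 10:18(21) 14:1(19) 18:-3(8)
side -wing -34:-4(8) -30:-5(2) -26:11(2) -22:13(6) -18:13(7) -14:15(10) -10:16(8) -6:20(5) -2:21(7) 2:23(10) 6:25(13) 10:20(24) 14:3(16) 18:-4(9) 22:-5(11) 26:-4(9) 30:-4(10) 34:-5(6)
side mid -34:-2(1) -26:50(1) -22:54(5) -18:61(5) -14:60(6) -10:59(12) -6:54(18) -2:46(18) 2:36(14) 6:28(20) 10:19(24) 14:-2(13) 18:-6(7) 22:-5(10) 26:-2(7) 30:-6(8) 34:-6(3)
```

Friction at the contact jams it at 41 N, so I'm backing off at once. Next I'll push along the arc, forward and up, so friction helps instead of jamming.

>>> {"api": "step_arm", "payload": {
  "plan": [
    [32, -0.5, -0.05, 0, 0],
    [32, -1, -0.1, 0, 0],
    [32, -1.3, -0.15, 0, 0],
    [32, -1.3, -0.15, -0.1, 0],
    [32, -1.3, -0.15, -0.2, 0],
    [32, -1.3, -0.15, -0.3, 0],
    [32, -1.3, -0.15, -0.3, 0],
    [32, -1.3, -0.15, -0.3, 0],
    [32, -1.3, -0.15, -0.3, 0],
    [32, -1.3, -0.15, -0.3, 0]
  ]
}}

```text
time: 18.55
tcp_pos: [470.6, -168.5, 118.8]
tcp_rot: [0.0, -0.057, 0.998, -0.0]
wrist_force: [0.1, -0.1, 0.1]
grip_width: 27.3
grip_force: 0.0
```

>>> {"api": "step_arm", "payload": {
  "plan": [
    [32, 0.15, 0.02, 0, 0],
    [32, 0.25, 0.03, 0.1, 0],
    [32, 0.35, 0.04, 0.2, 0],
    [32, 0.45, 0.05, 0.3, 0],
    [32, 0.55, 0.06, 0.4, 0],
    [32, 0.65, 0.07, 0.5, 0],
    [32, 0.75, 0.08, 0.6, 0],
    [32, 0.85, 0.1, 0.7, 0],
    [32, 0.95, 0.11, 0.8, 0],
    [32, 1.05, 0.12, 0.9, 0]
  ]
}}

```text
time: 19.55
tcp_pos: [481.1, -167.4, 128.2]
tcp_rot: [0.0, -0.057, 0.998, -0.0]
wrist_force: [-3.2, -1.1, 2.0]
grip_width: 27.9
grip_force: 1.8
```

>>> {"api": "step_arm", "payload": {
  "plan": [
    [32, 0.1, 0.01, 0.1, 0],
    [32, 0.2, 0.02, 0.2, 0],
    [32, 0.3, 0.03, 0.3, 0],
    [32, 0.4, 0.05, 0.4, 0],
    [32, 0.5, 0.06, 0.5, 0],
    [32, 0.6, 0.07, 0.6, 0],
    [32, 0.7, 0.08, 0.65, 0],
    [32, 0.7, 0.08, 0.7, 0],
    [32, 0.7, 0.08, 0.7, 0],
    [32, 0.7, 0.08, 0.7, 0]
  ]
}}

```text
time: 20.55
tcp_pos: [487.7, -166.4, 134.6]
tcp_rot: [-0.0, -0.057, 0.998, 0.0]
wrist_force: [-1.7, -0.3, -0.6]
grip_width: 27.5
grip_force: 0.9
```

```bash
python3 chk.py 6
```

```text
20.55 [ 487.73451466 -166.39305018  134.58127371] [-1.65865083 -0.31411545 -0.62173931] 27.4709888720601
top +wing -34:-7(7) -30:-6(8) -22:9(2) -18:11(8) -14:13(7) -10:12(10) -6:9(14) -2:8(9) 2:12(8) 6:13(11) 10:12(8) 14:12(12) 18:5(32) 22:-6(12) 26:-5(13) 30:-5(12) 34:-6(8)
top -wing 26:-8(3) 30:-8(2) 34:-5(3)
top mid
side +wing -18:13(1) -14:14(2) -10:15(1) -6:15(4) -2:12(2) 2:15(3) 6:14(4) 10:14(3) 14:12(12) 18:7(15)
side -wing -34:-4(11) -30:-5(7) -26:-3(2) -22:14(3) -18:14(7) -14:14(12) -10:15(9) -6:15(8) -2:13(11) 2:13(10) 6:13(8) 10:14(7) 14:13(13) 18:4(23) 22:-5(9) 26:-3(10) 30:-3(9) 34:-5(8)
side mid -34:-4(6) -30:-4(1) -14:51(1) -10:53(8) -6:55(5) -2:53(10) 2:55(7) 6:55(8) 10:55(6) 14:41(18) 18:24(52) 22:-3(9) 26:-4(10) 30:-5(4) 34:-4(7)
```

The foot now lies flat: its top is at jig z ≈ 12–14 right across, with dips where the pins stand in the holes. Retreat and go to the bar.

>>> {"api": "step_arm", "payload": {
  "plan": [
    [32, -0.3, -0.03, 0, 0],
    [32, -0.8, -0.1, 0, 0],
    [32, -1.5, -0.2, 0, 0],
    [32, -2.2, -0.25, 0, 0],
    [32, -2.2, -0.25, 1, 0],
    [40, -2.2, -0.25, 4, 0],
    [45, -2.2, -0.25, 8, 0],
    [50, -2.2, -0.25, 12, 0],
    [50, -2.2, -0.25, 16, 0],
    [50, -2.2, -0.25, 20, 0]
  ]
}}

```text
time: 21.65
tcp_pos: [465.8, -168.8, 337.5]
tcp_rot: [0.001, -0.057, 0.998, -0.0]
wrist_force: [1.4, -0.2, -0.8]
grip_width: 42.9
grip_force: 0.0
```

>>> {"api": "step_arm", "payload": {
  "plan": [
    [50, 0, 0, 1.5, -0.14],
    [50, 0, 0, 3, -0.28],
    [50, 1, 0.5, 3, -0.42],
    [50, 3, 1, 3, -0.56],
    [50, 5, 2, 3, -0.7],
    [50, 7, 3, 3, -0.84],
    [50, 9, 4, 3, -0.98],
    [50, 11, 5, 3, -1.12],
    [50, 12, 5.5, 3, -1.26],
    [50, 12, 5.8, 3, -1.4]
  ]
}}

```text
time: 22.65
tcp_pos: [586.8, -110.4, 365.3]
tcp_rot: [0.0, 0.602, 0.799, 0.0]
wrist_force: [-0.8, -0.5, 0.1]
grip_width: 42.5
grip_force: 0.0
```

```bash
cat > chk2.py <<'E'
import runpy,sys
sys.argv=["chk.py",sys.argv[1]];runpy.run_path("chk.py")
from jf import *
from station import *
print(read_state()["q"].round(2),read_state()["tcp_rot"].round(3))
for c in("top","side"):   # dark bar caps in 3D from depth
    d=load(c+sys.argv[1]);P=cloud(d);L=jf(P);g=d["color"].max(-1)
    m=(L[...,0]>60)&(L[...,0]<230)&(L[...,2]>90)&(L[...,2]<160)&(abs(abs(L[...,1])-45)<22)&(g<70)
    for s in(1,-1):
        k=m&(L[...,1]*s>0);print(c,s,k.sum(),np.median(P[k],0).round(1),np.median(L[k],0).round(1))
E
python3 chk2.py 7
```

```text
22.65 [ 586.83705061 -110.3670389   365.30448578] [-0.75810304 -0.54051294  0.0515879 ] 42.461949038537206
top +wing
top -wing -34:-5(5) -30:-6(6) -22:9(2) -18:12(2) -14:12(9) -10:9(3) -6:15(5) -2:14(2) 2:10(2) 6:9(2) 10:9(1)
top mid
side +wing -22:11(1) -18:13(4) -14:15(1) -10:12(3) -6:14(3) -2:13(2) 2:14(3) 6:14(3) 10:13(6) 14:14(8) 18:8(21)
side -wing -34:-4(8) -30:-3(7) -26:-6(1) -22:13(2) -18:14(5) -14:14(10) -10:13(9) -6:12(9) -2:13(9) 2:11(8) 6:15(8) 10:12(8) 14:13(11) 18:4(25) 22:-4(8) 26:-5(11) 30:-5(8) 34:-5(7)
side mid -34:-5(3) -30:-3(2) -22:54(2) -18:55(7) -14:55(9) -10:56(5) -6:55(8) -2:54(8) 2:55(7) 6:53(8) 10:54(9) 14:48(15) 18:24(47) 22:-4(11) 26:-4(8) 30:-5(7) 34:-3(4)
[-0.38  0.04  1.54  0.    1.56 -0.66] [0.    0.599 0.8   0.   ]
top 1 7 [629.2 -84.9 320.9] [185.8  64.7 130.5]
top -1 0 [nan nan nan] [nan nan nan]
side 1 30 [ 632.9 -103.4  320.6] [186.8  46.6 128.9]
side -1 42 [ 641.4 -185.3  319.1] [186.1 -35.9 128.6]
  return _methods._mean(a, axis=axis, dtype=dtype,
  ret = um.true_divide(
```

>>> {"api": "step_arm", "payload": {
  "plan": [
    [50, 1, 0, 0, -0.05],
    [50, 2.5, 0, 0, -0.1],
    [50, 4, 0.1, 0, -0.171],
    [50, 4.95, 0.15, 0, -0.171],
    [50, 4.95, 0.15, -0.5, -0.171],
    [50, 4.95, 0.15, -2, -0.171],
    [50, 4.95, 0.15, -4, -0.171],
    [50, 4.95, 0.15, -6, -0.171],
    [50, 4.95, 0.15, -6.95, -0.171],
    [50, 4.95, 0.15, -6.95, -0.171]
  ]
}}

```text
time: 23.75
tcp_pos: [634.1, -109.2, 292.6]
tcp_rot: [-0.002, 0.666, 0.746, -0.001]
wrist_force: [0.2, 0.3, 0.7]
grip_width: 42.7
grip_force: 0.0
```

>>> {"api": "step_arm", "payload": {
  "plan": [
    [40, 0, 0, 0, 0],
    [30, 0, 0, 0, 0],
    [25, 0, 0, 0, 0],
    [20, 0, 0, 0, 0],
    [15, 0, 0, 0, 0],
    [10, 0, 0, 0, 0],
    [8, 0, 0, 0, 0],
    [8, 0, 0, 0, 0],
    [8, 0, 0, 0, 0],
    [8, 0, 0, 0, 0]
  ],
  "force": 30
}}

```text
time: 24.75
tcp_pos: [634.1, -109.7, 296.1]
tcp_rot: [-0.001, 0.666, 0.746, -0.001]
wrist_force: [-7.8, 0.0, 4.2]
grip_width: 10.8
grip_force: 29.3
```

```bash
python3 - <<'E'
import numpy as np
ph=np.r_[55.3,np.arange(58,210,2.5),210];
b=lambda p:13.7*np.array([np.cos(np.radians(p)),np.sin(np.radians(p))])
P=np.arange(55.3,210.01,154.7/60)
for c in range(6):
    p0=P[c*10]
    off=-0.12 if c==0 else 0
    print(c,[[float(round(x,2)) for x in ((d:=b(p)-b(p0))[0]*.9936+off*(i+1)/10,d[0]*.1128,d[1])] for i,p in enumerate(P[c*10+1:c*10+11])])
E
```

```text
File "<stdin>", line 8
SyntaxError: assignment expression cannot be used in a comprehension iterable expression
```

```bash
python3 - <<'E'
import numpy as np
b=lambda p:13.7*np.array([np.cos(np.radians(p)),np.sin(np.radians(p))])
P=np.linspace(55.3,210,61)
for c in range(6):
    D=np.array([b(p)-b(P[c*10]) for p in P[c*10+1:c*10+11]])
    off=(-0.12 if c==0 else 0)*np.arange(1,11)/10
    print(c,np.c_[D[:,0]*.9936+off,D[:,0]*.1128,D[:,1]].round(2).tolist())
E
```

```text
0 [[-0.52, -0.06, 0.34], [-1.06, -0.12, 0.66], [-1.61, -0.18, 0.95], [-2.18, -0.24, 1.21], [-2.75, -0.31, 1.46], [-3.34, -0.37, 1.67], [-3.93, -0.44, 1.86], [-4.54, -0.5, 2.03], [-5.14, -0.57, 2.16], [-5.76, -0.64, 2.27]]
1 [[-0.61, -0.07, 0.08], [-1.22, -0.14, 0.14], [-1.83, -0.21, 0.16], [-2.44, -0.28, 0.16], [-3.05, -0.35, 0.13], [-3.66, -0.42, 0.08], [-4.27, -0.48, -0.01], [-4.87, -0.55, -0.12], [-5.47, -0.62, -0.26], [-6.06, -0.69, -0.42]]
2 [[-0.58, -0.07, -0.19], [-1.15, -0.13, -0.41], [-1.72, -0.19, -0.65], [-2.27, -0.26, -0.92], [-2.81, -0.32, -1.22], [-3.33, -0.38, -1.54], [-3.84, -0.44, -1.88], [-4.34, -0.49, -2.24], [-4.81, -0.55, -2.63], [-5.27, -0.6, -3.03]]
3 [[-0.44, -0.05, -0.43], [-0.86, -0.1, -0.88], [-1.26, -0.14, -1.34], [-1.64, -0.19, -1.82], [-2.0, -0.23, -2.32], [-2.34, -0.27, -2.84], [-2.65, -0.3, -3.37], [-2.94, -0.33, -3.92], [-3.2, -0.36, -4.47], [-3.44, -0.39, -5.04]]
4 [[-0.21, -0.02, -0.58], [-0.4, -0.05, -1.17], [-0.56, -0.06, -1.76], [-0.69, -0.08, -2.36], [-0.8, -0.09, -2.97], [-0.88, -0.1, -3.58], [-0.93, -0.11, -4.2], [-0.95, -0.11, -4.81], [-0.95, -0.11, -5.43], [-0.92, -0.1, -6.04]]
5 [[0.06, 0.01, -0.61], [0.14, 0.02, -1.22], [0.26, 0.03, -1.83], [0.4, 0.05, -2.43], [0.57, 0.06, -3.02], [0.76, 0.09, -3.61], [0.98, 0.11, -4.18], [1.22, 0.14, -4.75], [1.49, 0.17, -5.3], [1.79, 0.2, -5.84]]
```

>>> {"api": "step_arm", "payload": {
  "plan": [
    [8, -0.52, -0.06, 0.34, 0],
    [8, -1.06, -0.12, 0.66, 0],
    [8, -1.61, -0.18, 0.95, 0],
    [8, -2.18, -0.24, 1.21, 0],
    [8, -2.75, -0.31, 1.46, 0],
    [8, -3.34, -0.37, 1.67, 0],
    [8, -3.93, -0.44, 1.86, 0],
    [8, -4.54, -0.5, 2.03, 0],
    [8, -5.14, -0.57, 2.16, 0],
    [8, -5.76, -0.64, 2.27, 0]
  ]
}}

```text
time: 25.75
tcp_pos: [577.9, -116.1, 319.6]
tcp_rot: [0.001, 0.666, 0.746, 0.0]
wrist_force: [2.0, -1.1, -2.9]
grip_width: 10.7
grip_force: 30.0
```

>>> {"api": "step_arm", "payload": {
  "plan": [
    [8, -0.61, -0.07, 0.08, 0],
    [8, -1.22, -0.14, 0.14, 0],
    [8, -1.83, -0.21, 0.16, 0],
    [8, -2.44, -0.28, 0.16, 0],
    [8, -3.05, -0.35, 0.13, 0],
    [8, -3.66, -0.42, 0.08, 0],
    [8, -4.27, -0.48, -0.01, 0],
    [8, -4.87, -0.55, -0.12, 0],
    [8, -5.47, -0.62, -0.26, 0],
    [8, -6.06, -0.69, -0.42, 0]
  ]
}}

```text
time: 26.75
tcp_pos: [516.6, -122.9, 313.4]
tcp_rot: [-0.0, 0.666, 0.746, -0.0]
wrist_force: [1.0, -3.5, 1.1]
grip_width: 10.7
grip_force: 32.0
```

>>> {"api": "step_arm", "payload": {
  "plan": [
    [8, -0.58, -0.07, -0.19, 0],
    [8, -1.15, -0.13, -0.41, 0],
    [8, -1.72, -0.19, -0.65, 0],
    [8, -2.27, -0.26, -0.92, 0],
    [8, -2.81, -0.32, -1.22, 0],
    [8, -3.33, -0.38, -1.54, 0],
    [8, -3.84, -0.44, -1.88, 0],
    [8, -4.34, -0.49, -2.24, 0],
    [8, -4.81, -0.55, -2.63, 0],
    [8, -5.27, -0.6, -3.03, 0]
  ]
}}

```text
time: 27.75
tcp_pos: [464.1, -128.6, 283.0]
tcp_rot: [-0.0, 0.666, 0.746, 0.0]
wrist_force: [-0.3, -1.7, 0.1]
grip_width: 10.6
grip_force: 31.8
```

>>> {"api": "step_arm", "payload": {
  "plan": [
    [8, -0.44, -0.05, -0.43, 0],
    [8, -0.86, -0.1, -0.88, 0],
    [8, -1.26, -0.14, -1.34, 0],
    [8, -1.64, -0.19, -1.82, 0],
    [8, -2.0, -0.23, -2.32, 0],
    [8, -2.34, -0.27, -2.84, 0],
    [8, -2.65, -0.3, -3.37, 0],
    [8, -2.94, -0.33, -3.92, 0],
    [8, -3.2, -0.36, -4.47, 0],
    [8, -3.44, -0.39, -5.04, 0]
  ]
}}

```text
time: 28.75
tcp_pos: [429.8, -132.5, 232.5]
tcp_rot: [-0.0, 0.666, 0.746, -0.0]
wrist_force: [0.3, 1.2, -1.4]
grip_width: 10.7
grip_force: 31.6
```

>>> {"api": "step_arm", "payload": {
  "plan": [
    [8, -0.21, -0.02, -0.58, 0],
    [8, -0.4, -0.05, -1.17, 0],
    [8, -0.56, -0.06, -1.76, 0],
    [8, -0.69, -0.08, -2.36, 0],
    [8, -0.8, -0.09, -2.97, 0],
    [8, -0.88, -0.1, -3.58, 0],
    [8, -0.93, -0.11, -4.2, 0],
    [8, -0.95, -0.11, -4.81, 0],
    [8, -0.95, -0.11, -5.43, 0],
    [8, -0.92, -0.1, -6.04, 0]
  ]
}}

```text
time: 29.75
tcp_pos: [420.9, -133.6, 172.1]
tcp_rot: [-0.0, 0.666, 0.746, -0.0]
wrist_force: [-0.6, 2.6, -2.1]
grip_width: 10.9
grip_force: 32.2
```

>>> {"api": "step_arm", "payload": {
  "plan": [
    [8, 0.06, 0.01, -0.61, 0],
    [8, 0.14, 0.02, -1.22, 0],
    [8, 0.26, 0.03, -1.83, 0],
    [8, 0.4, 0.05, -2.43, 0],
    [8, 0.57, 0.06, -3.02, 0],
    [8, 0.76, 0.09, -3.61, 0],
    [8, 0.98, 0.11, -4.18, 0],
    [8, 1.1, 0.13, -4.5, 0],
    [8, 1.22, 0.14, -4.75, 0],
    [8, 1.22, 0.14, -4.75, 0]
  ]
}}

```text
time: 30.75
tcp_pos: [432.5, -132.3, 124.1]
tcp_rot: [-0.001, 0.666, 0.746, -0.001]
wrist_force: [-4.9, -1.4, -5.4]
grip_width: 10.6
grip_force: 33.0
```

>>> {"api": "step_arm", "payload": {
  "plan": [
    [8, 0.07, 0.01, -0.14, 0],
    [8, 0.14, 0.02, -0.28, 0],
    [8, 0.21, 0.02, -0.42, 0],
    [8, 0.28, 0.03, -0.56, 0],
    [8, 0.35, 0.04, -0.68, 0],
    [8, 0.41, 0.05, -0.8, 0],
    [8, 0.46, 0.05, -0.9, 0],
    [8, 0.51, 0.06, -1.0, 0],
    [8, 0.57, 0.06, -1.09, 0],
    [8, 0.57, 0.06, -1.09, 0]
  ]
}}

```text
time: 31.75
tcp_pos: [437.8, -131.7, 113.2]
tcp_rot: [-0.001, 0.666, 0.746, -0.001]
wrist_force: [-5.9, -2.4, -4.3]
grip_width: 10.5
grip_force: 33.3
```

```bash
cat > lf.py <<'E'
from station import *
import sys
from jf import *
r=read_state();print(r["time"],r["tcp_pos"],r["wrist_force"],r["q"].round(2))
for c in("top","side"):
    d=get_image(c);np.savez(c+sys.argv[1]+".npz",**d);L=jf(cloud(d))
    m=(abs(L[...,1])<18)&(L[...,0]>-68)&(L[...,0]<50)&(L[...,2]>40)&(L[...,2]<110);q=L[m];o=[]
    for x0 in range(-72,50,8):
        w=q[(q[:,0]>=x0)&(q[:,0]<x0+8)]
        if len(w):o.append(f"{x0+4}:{np.median(w[:,2]):.0f}({len(w)})")
    print(c,*o)
E
python3 lf.py 8
```

```text
31.75 [ 437.7790644  -131.68786749  113.1586928 ] [-5.87830167 -2.35878084 -4.31736211] [-0.54 -0.07  2.12 -0.    1.09 -0.65]
top -20:69(1) -12:71(7) -4:71(6) 4:81(21) 12:77(40) 20:71(30) 28:70(32) 36:70(27) 44:71(28) 52:71(7)
side -68:74(8) -60:74(24) -52:72(24) -44:74(21) -36:72(19) -28:74(19) -20:73(20) -12:73(24) -4:71(12) 4:84(28) 12:75(34) 20:72(21) 28:73(17) 36:72(23) 44:72(19) 52:72(3)
```

>>> {"api": "step_arm", "payload": {
  "plan": [
    [8, 0.02, 0, -0.05, 0],
    [8, 0.05, 0, -0.1, 0],
    [8, 0.07, 0.01, -0.15, 0],
    [8, 0.1, 0.01, -0.2, 0],
    [8, 0.12, 0.01, -0.25, 0],
    [8, 0.15, 0.02, -0.3, 0],
    [8, 0.15, 0.02, -0.3, 0],
    [8, 0.15, 0.02, -0.3, 0],
    [8, 0.15, 0.02, -0.3, 0],
    [8, 0.15, 0.02, -0.3, 0]
  ]
}}

```text
time: 32.85
tcp_pos: [438.8, -131.6, 111.1]
tcp_rot: [-0.002, 0.666, 0.746, -0.002]
wrist_force: [-12.0, -1.0, 3.8]
grip_width: 11.1
grip_force: 34.3
```

>>> {"api": "step_arm", "payload": {
  "plan": [
    [8, -0.1, -0.01, 0, 0],
    [8, -0.15, -0.02, 0, 0],
    [8, -0.15, -0.02, 0, 0],
    [10, -0.15, -0.02, 0, 0],
    [12, -0.15, -0.02, 0, 0],
    [14, -0.15, -0.02, 0, 0],
    [16, -0.15, -0.02, 0, 0],
    [20, -0.15, -0.02, 0, 0],
    [25, -0.15, -0.02, 0, 0],
    [30, -0.15, -0.02, 0, 0]
  ]
}}

```text
time: 33.85
tcp_pos: [439.6, -132.0, 111.9]
tcp_rot: [0.001, 0.666, 0.746, 0.0]
wrist_force: [0.7, 0.6, -0.3]
grip_width: 25.4
grip_force: 0.0
```

>>> {"api": "step_arm", "payload": {
  "plan": [
    [40, 0, 0, 0, 0],
    [45, 0, 0, 0, 0],
    [45, 0, 0, 0.3, 0],
    [45, 0, 0, 1, 0],
    [45, 0, 0, 2, 0],
    [45, 0, 0, 4, 0],
    [45, 0, 0, 7, 0],
    [45, 0, 0, 10, 0],
    [45, 0, 0, 14, 0],
    [45, 0, 0, 18, 0]
  ]
}}

```text
time: 34.85
tcp_pos: [438.6, -131.4, 293.6]
tcp_rot: [0.0, 0.666, 0.746, 0.0]
wrist_force: [0.7, 0.4, -0.5]
grip_width: 38.2
grip_force: 0.0
```

>>> {"api": "step_arm", "payload": {
  "plan": [
    [45, 0, 4, 0, 0],
    [45, 0, 8, 0, 0],
    [45, 0, 12, 0, 0],
    [45, 0, 16, 0, 0],
    [45, 0, 20, 0, 0],
    [45, 0, 23, 0, 0],
    [45, 0, 25, 0, 0],
    [45, 0, 25, 0, 0],
    [45, 0, 25, 0, 0],
    [45, 0, 25, 0, 0]
  ]
}}

```text
time: 35.85
tcp_pos: [439.0, 117.6, 291.7]
tcp_rot: [0.0, 0.666, 0.746, 0.0]
wrist_force: [0.7, -0.9, 0.2]
grip_width: 38.4
grip_force: 0.0
```

```bash
python3 lf.py 9; python3 chk.py 10; python3 - <<'E'
from h import *
a,b=load("top9"),load("side9")
f=lambda c,s:cv2.resize(c,None,fx=s,fy=s,interpolation=2)
cv2.imwrite("pics/end.png",np.hstack([f(a["color"][150:260,270:380],3.6)[:396,:396],f(b["color"][160:280,190:310],3.3)[:396,:396]])[:,:,::-1])
E
```

```text
35.85 [439.01183496 117.57790824 291.68447179] [ 0.65826269 -0.92903745  0.19542882] [ 0.01 -0.28  1.97 -0.    1.46 -0.1 ]
top -68:70(11) -60:69(27) -52:70(30) -44:70(23) -36:69(31) -28:70(27) -20:71(28) -12:70(24) -4:70(17) 4:81(30) 12:78(34) 20:70(35) 28:70(30) 36:71(30) 44:71(31) 52:71(8)
side -68:71(11) -60:71(22) -52:70(21) -44:71(23) -36:71(16) -28:72(19) -20:71(20) -12:71(19) -4:72(17) 4:82(26) 12:76(25) 20:72(24) 28:73(20) 36:71(20) 44:72(20) 52:72(5)
35.95 [439.01100564 117.46503768 291.46261851] [0.30069898 0.90362282 0.11940777] 38.43053155041643
top +wing -34:-6(13) -30:-6(8) -26:2(1) -18:11(12) -14:12(10) -10:12(17) -6:12(11) -2:11(12) 2:11(9) 6:13(12) 10:12(11) 14:13(12) 18:5(35) 22:-7(15) 26:-6(12) 30:-7(11) 34:-7(7)
top -wing -34:-6(9) -30:-4(7) -26:-2(3) -22:8(2) -18:12(12) -14:12(8) -10:10(13) -6:12(11) -2:12(8) 2:11(11) 6:13(9) 10:13(11) 14:11(13) 18:1(28) 22:-7(7) 26:-8(3) 30:-6(4) 34:-5(4)
top mid -34:70(13) -30:69(13) -26:72(10) -22:71(12) -18:69(14) -14:70(10) -10:72(8) -6:71(6) -2:69(2) 6:70(4) 10:69(7) 14:69(14) 18:69(9) 22:70(14) 26:71(11) 30:70(15) 34:70(6)
side +wing 14:-7(1) 18:-6(2)
side -wing -34:-3(7) -30:-4(9) -26:-6(4) -22:10(1) -18:14(8) -14:15(9) -10:14(9) -6:13(10) -2:14(10) 2:11(10) 6:12(9) 10:13(7) 14:14(10) 18:3(27) 22:-3(9) 26:-4(8) 30:-4(10) 34:-3(8)
side mid -34:71(8) -30:71(10) -26:71(9) -22:71(5) -18:73(7) -14:72(8) -10:71(8) -6:71(2) -2:72(4) 2:73(2) 6:73(3) 10:71(5) 14:25(13) 18:17(42) 22:-0(17) 26:-1(20) 30:35(14) 34:71(10)
```

View pics/end.png

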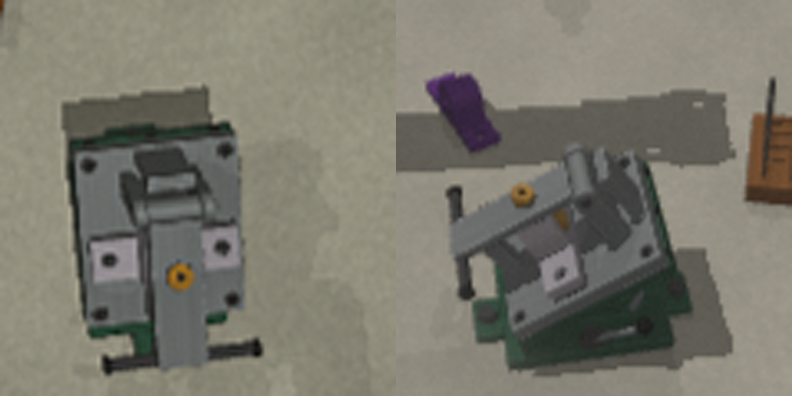

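The final view shows the block flat, with a pin in each hole at top-crop (109,260) and (222,246). The leaf is closed: its top is at jig z ≈ 70 along its whole length. The gripper is clear, so I'm handing in.

```bash
python3 -c "
from station import *
print(close_job())"
```

```text
the job is handed in; nothing more can be done
None
```

The bearing block is seated flat over both pins, the leaf rests closed on its post, and the job was handed in at about 36 s; on first release the block tipped over, and righting it put up to about 48 N on the wrist from the fingertips pressing on it (within the 120 N wrist limit, but above 40 N if fingertips count as the gripper's body).

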